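# Shift the mixer drive into third

## Task

Put the mixing drive's gearbox into third: push its lever with your fingertips along the H-shaped gate, across the middle channel to the right-hand leg and then forward, all the way home into the third slot (the far right one), without letting it slip into the fourth slot (near right) on the way. Only push the lever: do not pinch it between the fingers; then take your fingers off it and leave it there. Leave the things standing around where they are.

Things in the scene. Friction and masses are not known exactly. Their poses are not given: they have to be found in the camera images.
- shifter: Fixed grey gearbox of a mixing drive, 130 (x) x 150 (y) mm; top of its steel gate plate 88 mm above the worktop. Origin: centre of its underside. +x = forward (away from the robot), +y = left. The H-shaped slot is 16 mm wide: legs along x from -38 to +38 mm at y = +22 (left) and y = -22 (right), joined by the middle channel at x = 0. Slots 1 far left, 2 near left, 3 far right, 4 near right.
- knob (a point): Centre of the black square knob (32 x 32 x 34 mm, rounded) on top of the lever; z points along the lever. Upright it is 165 mm above the worktop. Below it are a 14 mm square shank and a 10 mm round rod that runs in the gate with 3 mm play each side. The lever starts somewhere in the left leg: in slot 1, in slot 2 or between.
- pivot (a point): The lever's pivot, inside the gearbox: 15 mm above the gearbox's origin and 150 mm from the knob's centre. With the joint angles A (shift_across) and F (shift_fore) the knob's centre is at gearbox x = 150 sin(F), y = -150 sin(A) cos(F), z = 15 + 150 cos(A) cos(F) mm.
- shift_across (a joint): Sideways angle A of the lever, rad, 0 = middle, + = to the right (-y of the gearbox); stops at -0.34 and 0.34. The left leg's centre is at -0.305, the right leg's at +0.305. The lever stays where it is left; about 1 N at the knob moves it.
- shift_fore (a joint): Forward angle F of the lever, rad, 0 = in the middle channel (sideways travel is free within about 0.04), + = forward (+x); stops at -0.40 (near slots fully home) and 0.40 (far slots fully home).
- amber_bottle: Loose amber bottle with black cap, 50 mm across, 108 mm high, standing left of the gearbox; origin at the centre of its underside. Bystander.
- small_beaker: Loose small glass beaker, 50 mm across, 60 mm high, standing right of the gearbox; origin at the centre of its underside. Bystander.
- black_marker: Loose black marker pen, 138 mm long, 13 mm thick, lying in front of the gearbox; origin at the centre of its underside. Bystander.
- bench_timer: Loose bench timer, 22 x 66 mm, 58 mm high, to the right on the bench; origin at the centre of its underside. Bystander.
- white_plate: Loose white well plate, 85 x 128 x 14 mm, near right on the bench; origin at the centre of its underside. Bystander.
- film_carton: Loose white and purple carton, 55 x 115 x 55 mm, to the left on the bench; origin at the centre of its underside. Bystander.

How it is judged:
By the outcome, as a careful person would: the job done as asked, in the order asked, and still so for the second after the job is handed in, with the robot touching nothing.
It also fails if it takes over 54 s, if anything falls off the work surface, if the arm or the gripper's body presses on something with over 40 N, if the wrist force passes 120 N, or if a joint passes its speed limit or range.

## Robot

A 6-joint arm with a two-finger parallel gripper is mounted at the origin on a cart in front of the work surface, level with it; the furniture and walls round the work are solid. World frame = base frame: x ahead of the robot, y to its left, z up, the work surface at z = 0. Lengths are in mm, angles in degrees, forces in N, time in s.
With the tool pointing down it reaches from about 350 to 850 mm from the base axis. Payload 8.1 kg.
Tool frame: the origin (TCP) lies between the finger pads; the fingertips stand 25 mm ahead of it and the grasp point (between the pads) lies 6 mm ahead of it (r.tcp_to_tips is the distance from the TCP to the fingertips, in mm); z points along the fingers, y is the line along which they close (so a half turn about z gives the same grasp; the last joint's range is limited). The gripper opens to 85 mm and grips with 20 to 120 N. Pads are 22 mm wide; open, the fingers measure 114 mm over their backs; the gripper's body (76 mm by 85 mm) begins 54 mm behind the grasp point. The pads swing forward as they close: fully open they stand 13 mm farther back than shut.
Start: joints at [-4.893, 7.471, 85.268, -0, 87.261, -4.893], TCP at [600.005, 0.022, 256.292] pointing down, gripper open.
Joint ranges: [-169.43, 169.43], [-51.17, 129.36], [1.28, 143.12], [-76.62, 256.62], [0, 156.53], [-152.29, 152.29]. Speed limits (degrees/s): [136.94, 136.94, 159.86, 180, 180, 180].

## Interface

Orientations are given as [roll, pitch, yaw] about the fixed x, y, z axes, in that order (R = Rz(yaw) Ry(pitch) Rx(roll)).
In Python, from bench import r gives the robot as it stands.
- The arm moves only by the tool apply_moves, never from a script. Its arguments are lists of equal length, an entry for each row: "angular": the turn, a rotation vector about the world's x, y, z in units of 8 degrees (1.0 is 8 degrees), a list of three; "travel": the shift along the world's x, y, z in units of 40 mm (1.0 is 40 mm), a list of three; "jaw": the opening, from 0 (shut) to 1 (fully open). A call has 1 to 20 rows; each row shifts and turns the commanded pose from where the row before left it; what a row does not reach is not made up. A row lasts 1/8 s, in which the tool goes at most 62.5 mm and 10.7 degrees, less where a joint would pass 70% of its speed; a pose out of reach is approached as far as the arm can. A call is refused whole if a number of a shift passes 1 or a number of a turn 1, either way. A call with a gripper value outside its range is refused whole. The fingers move at their own pace and stop on an object; "force" is the grip in N (left out, the last holds). Time passes only in rows, so rows that do not move let the fingers close. It gives the time, the measured TCP pose, the force, the opening and the grip force at its end, in the units of the state.
- r.sense(): the state, without advancing time (a new reading comes with each control period).
- r.snapshot(name): name is "scene" or "side" or "wrist"; returns a dict with "color" (400x640x3 uint8, red, green, blue), "fx", "fy", "cx", "cy" (pixels), "R" (3x3) and "t" (3): a world point X has camera coordinates R X + t; the wrist camera has in their place "mount" (4x4, takes a point from camera to tool coordinates, whose origin is the TCP and whose axes are the flange's). Camera axes: x right, y down, z forward; pixel columns grow to the right and rows downward; lengths in mm; the calibration is good to about 2 mm. A picture is of the moment at which its call begins: read the wrist's pose just before it. There is no depth.
- r.hand_in(): hands the job in; it is judged then, once.
The state is a dict: "time": time; "joint_pos": joint angles; "qd": joint speeds; "joint_efforts": joint torques, N m; "tool_pos": TCP position; "tcp_rot": TCP orientation; "ft_force": force on the tool from outside, world axes, zero at the start; "wrist_torque": the same for the moment, N m; "finger_gap": finger opening in mm; "grip_force": force on a finger pad.
Only numpy, scipy, OpenCV 4.12 (cv2) and the standard library are available. Lean on these libraries where they do the work, as an engineer would, in place of code of your own. Each camera call takes 0.05 s, during which the arm holds its last target. There are 200 camera calls.

## Working session

There is one attempt and no reset: what is moved stays moved. The work goes in short steps, Python scripts to look and compute and a tool call to move; the robot and the scene stay as the last step left them, time stands still between calls to the robot, and variables do not carry over. Pictures are saved under pics/ and viewed, at most 10 in all, crops included, and the job is handed in when it is done.

Besides the shell and the picture viewer there is one more tool, called by a JSON object that holds its "op" and its "data". apply_moves: Moves the arm, as the interface text tells. Its arguments: {"type":"object","properties":{"angular":{"type":"array"},"travel":{"type":"array"},"jaw":{"type":"array"},"force":{"type":"number"}},"required":["angular","travel","jaw"]}

```bash
mkdir -p pics
python3 - <<'E'
from bench import r
import cv2
for n in ("scene","side"):
    s=r.snapshot(n); cv2.imwrite(f"pics/{n}0.png",s["color"][:,:,::-1])
    print(n,s["fx"],s["fy"],s["cx"],s["cy"],s["R"],s["t"])
print(r.sense()); print(r.tcp_to_tips)
E
```

```text
scene 467.6964993477017 467.6964993477017 317.9682992312114 195.57979923585313 [[-0.44317861 -0.89632873  0.01369428]
 [-0.62742589  0.29923972 -0.7188827 ]
 [ 0.64025734 -0.32718558 -0.6949965 ]] [ 246.65356624  396.06488474 1330.67285897]
side 472.49141017237264 472.49141017237264 315.5093135296382 200.1409945437231 [[-0.8269426  -0.56224858  0.00651649]
 [-0.34131125  0.49271554 -0.80046113]
 [ 0.44684736 -0.66415956 -0.59934924]] [ 426.09842307  254.13380938 1146.47426907]
{'time': 0.1, 'joint_pos': array([-4.89155182e+00,  7.51060975e+00,  8.53227455e+01, -3.32638230e-04,
        8.72630104e+01, -4.89047252e+00]), 'qd': array([ 0.02295297,  0.01740256, -0.14049413,  0.06772782,  0.03409748,
       -0.05949174]), 'joint_efforts': array([ 1.52257860e-03, -5.70947063e+01, -5.01941299e+01, -1.80579236e-04,
        8.16394575e-03,  5.26326357e-05]), 'tool_pos': array([5.99542022e+02, 7.53482344e-02, 2.55353916e+02]), 'tcp_rot': array([-1.79903957e+02, -7.88426409e-03,  8.99989303e+01]), 'ft_force': array([ 0.80952867, -0.06689526,  0.30252758]), 'wrist_torque': array([ 0.01724616, -0.01816142,  0.03604173]), 'grip_force': 0.0, 'finger_gap': 85.80499969428095}
25.0
```

View pics/scene0.png

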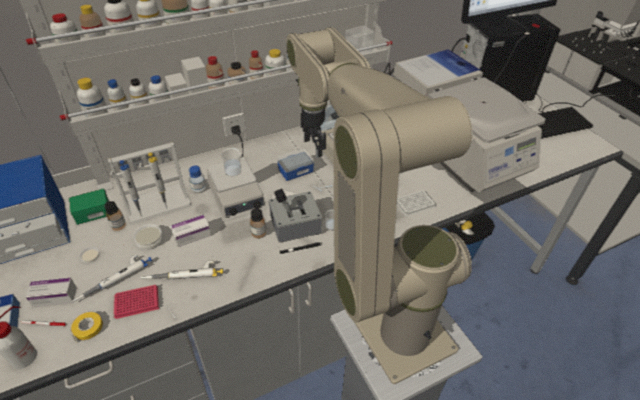

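View pics/side0.png

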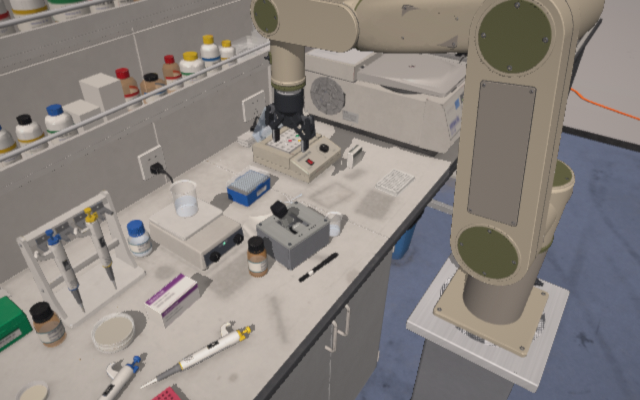

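The scene shows the gearbox near (297,215) with its knob near (281,197). In the side view the gearbox is near (293,235) and the knob near (279,210). I'll enlarge both.

Run:
```python
import cv2,numpy as np
a=cv2.imread("pics/scene0.png")[170:270,245:345]; b=cv2.imread("pics/side0.png")[190:290,240:340]
c=np.hstack([cv2.resize(x,(400,400),interpolation=cv2.INTER_CUBIC) for x in (a,b)])
cv2.imwrite("pics/crop0.png",c)
```

```text
(no output)
```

View pics/crop0.png

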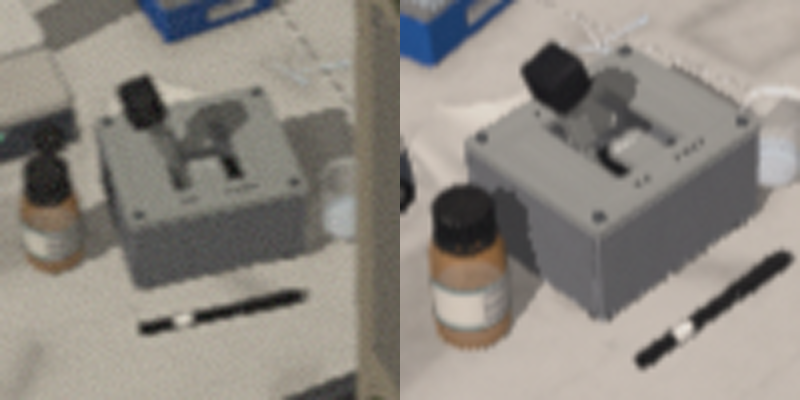

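```bash
cat > h.py <<'E'
import numpy as np
from bench import r
def ray(s,u,v):
    R=np.array(s["R"]);t=np.array(s["t"]);d=R.T@np.array([(u-s["cx"])/s["fx"],(v-s["cy"])/s["fy"],1]);return -R.T@t,d/np.linalg.norm(d)
def atz(s,u,v,z):
    o,d=ray(s,u,v);return o+d*(z-o[2])/d[2]
def tri(rs):
    A=sum(np.eye(3)-np.outer(d,d) for o,d in rs);b=sum((np.eye(3)-np.outer(d,d))@o for o,d in rs);return np.linalg.solve(A,b)
E
python3 - <<'E'
from h import *
np.set_printoptions(precision=1,suppress=True)
a,b=r.snapshot("scene"),r.snapshot("side")
A=lambda p:(245+p[0]/4,170+p[1]/4); B=lambda p:(240+p[0]/4,190+p[1]/4)
names="FL FR NL NR".split()
sa=[(106,122),(257,92),(139,215),(294,182)]; sb=[(82,137),(224,50),(200,216),(342,121)]
P={}
for s,F,pts in((a,A,sa),(b,B,sb)):
    q=np.array([atz(s,*F(p),88)for p in pts])[:,:2]
    d=q[0]+q[1]-q[2]-q[3]; e=q[0]+q[2]-q[1]-q[3]
    print(q.tolist(),q.mean(0),np.degrees(np.arctan2(d[1],d[0])),np.degrees(np.arctan2(-e[0],e[1])),np.linalg.norm(d)/2,np.linalg.norm(e)/2)
for p,q in zip(sa,sb): print(tri([ray(a,*A(p)),ray(b,*B(q))]))
k=tri([ray(a,*A((141,103))),ray(b,*B((156,77)))]);print("knob",k)
for n,p,q in(("bottlecap",(45,180),(64,210)),):print(n,tri([ray(a,*A(p)),ray(b,*B(q))]))
print("beaker rim",atz(b,*B((375,100)),60), "marker",atz(b,*B((240,360)),6),atz(b,*B((390,257)),6))
E
```

```text
[[582.3324613334973, 164.67778438339815], [560.420080624539, 33.072994971789285], [471.6672125596111, 181.18192999851914], [450.52796456509185, 51.81402828822013]] [516.2 107.7] -9.079131826881568 -9.367490314078845 111.67785570575447 132.24994163083102
[[582.782214475428, 160.10609016517526], [561.8524876183558, 29.811594242757792], [472.4192217442487, 177.98644405109007], [450.7069375572481, 48.48186009648725]] [516.9 104.1] -9.369815729759273 -9.32110726435835 112.25192908511023 131.63766844147347
[576.4 166.8  95. ]
[558.   34.3  91.6]
[468.7 182.3  92.3]
[447.3  53.6  92.5]
knob [520.5 155.5 161.9]
bottlecap [528.3 239.3 106.1]
beaker rim [462.8 -13.1  60. ] marker [426.3 200.9   6. ] [398.2  66.5   6. ]
```

{"op": "apply_moves", "data": {"angular": [[0,0,-0.2],[0,0,-0.2],[0,0,-0.2],[0,0,-0.2],[0,0,-0.2],[0,0,-0.2],[0,0,0],[0,0,0]], "travel": [[-0.3,0.8,0],[-0.3,0.8,0],[-0.3,0.8,0],[-0.3,0.8,0],[-0.3,0.8,0],[-0.3,0.8,0],[0,0.2,0],[0,0,0]], "jaw": [0,0,0,0,0,0,0,0]}}

```text
time: 1.2
tool_pos: [528.1, 200.1, 256.1]
tcp_rot: [-180.0, 0.0, 80.5]
ft_force: [0.6, -0.6, 0.6]
finger_gap: 0.2
grip_force: 0.0
```

Run:
```python
from h import *
import cv2
q=r.sense();s=r.snapshot("wrist");cv2.imwrite("pics/w1.png",s["color"][:,:,::-1])
print(q["tool_pos"],q["tcp_rot"],q["finger_gap"],q["time"]);print(s["fx"],s["cx"],s["cy"],s["mount"])
```

```text
[528.05030359 200.12817324 256.13881012] [-1.79996362e+02  2.30093385e-02  8.04796306e+01] 0.22932419839007845 1.2
327.648591264043 324.1085738468918 202.8331268746054 [[-4.34934760e-04 -9.50043816e-01 -3.12116258e-01  8.07695082e+01]
 [ 9.99999904e-01 -4.29925440e-04 -8.48616887e-05 -6.07180375e-01]
 [-5.35643968e-05 -3.12116265e-01  9.50043912e-01 -1.17177328e+02]
 [ 0.00000000e+00  0.00000000e+00  0.00000000e+00  1.00000000e+00]]
```

View pics/w1.png

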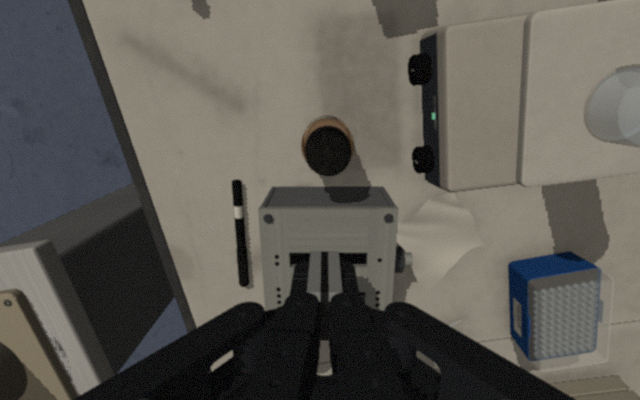

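Wrist view: the two left screws are at (269,217) and (389,217), with the fingers hiding the lever. Relative to the triangulated screws the knob is at gearbox (0, 47), height 157, which matches A≈-0.305, F≈0. I'll check the gearbox pose from this view.

```bash
cat >> h.py <<'E'
from scipy.spatial.transform import Rotation as Ro
def wray(s,q,u,v):
    M=np.array(s["mount"]);T=np.eye(4);T[:3,:3]=Ro.from_euler("xyz",q["tcp_rot"],degrees=True).as_matrix();T[:3,3]=q["tool_pos"]
    C=T@M;d=C[:3,:3]@np.array([(u-s["cx"])/s["fx"],(v-s["cy"])/s["fy"],1]);return C[:3,3],d/np.linalg.norm(d)
def watz(s,q,u,v,z):
    o,d=wray(s,q,u,v);return o+d*(z-o[2])/d[2]
E
python3 - <<'E'
from h import *
q=r.sense();s=r.snapshot("wrist")
a=watz(s,q,269,217,88);b=watz(s,q,389,217,88);m=(a+b)/2;d=b-a
y=np.degrees(np.arctan2(d[1],d[0]));print(a,b,np.linalg.norm(d),y)
t=np.radians(-9.3);print("centre",m[:2]-66*np.array([-np.sin(t),np.cos(t)]),"bottle",watz(s,q,327,151,108))
E
```

```text
[472.62011166 181.63722951  88.        ] [582.64736334 163.02612791  88.        ] 111.59018422428227 -9.600701145566122
centre [516.96788531 107.19920143] bottle [536.23895806 236.45830763 108.        ]
```

{"op": "apply_moves", "data": {"angular": [[0,0,0],[0,0,0],[0,0,0],[0,0,0],[0,0,0],[0,0,0],[0,0,0],[0,0,0],[0,0,0],[0,0,0]], "travel": [[0.1,0,-0.76],[0,0,-0.76],[0,0,-0.76],[0,0,0],[-0.04,-0.245,0],[-0.04,-0.245,0],[-0.04,-0.245,0],[-0.04,-0.245,0],[-0.04,-0.245,0],[0,0,0]], "jaw": [0,0,0,0,0,0,0,0,0,0]}}

```text
time: 2.55
tool_pos: [523.8, 150.1, 165.0]
tcp_rot: [-180.0, 0.0, 80.3]
ft_force: [-0.4, 1.0, -0.8]
finger_gap: 0.1
grip_force: 0.0
```

Run:
```python
from h import *
import cv2
o=[]
for n,(u,v) in (("scene",(245,150)),("side",(230,170))):
    s=r.snapshot(n)["color"][v:v+110,u:u+110,::-1]; o.append(cv2.resize(s,(400,400),interpolation=cv2.INTER_CUBIC))
cv2.imwrite("pics/c2.png",np.hstack(o))
```

```text
(no output)
```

View pics/c2.png

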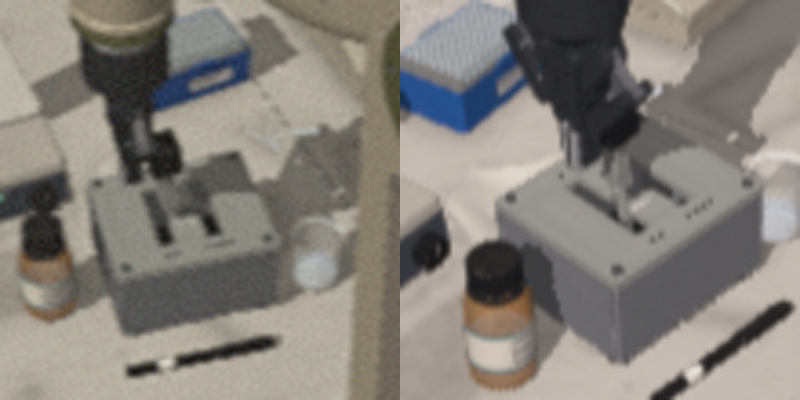

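The knob has moved right ahead of the fingers (scene crop (165,150)), the lever is in the middle channel and the force is about 1 N. I'll continue across.

{"op": "apply_moves", "data": {"angular": [[0,0,0],[0,0,0],[0,0,0],[0,0,0],[0,0,0],[0,0,0]], "travel": [[-0.04,-0.245,0],[-0.04,-0.245,0],[-0.04,-0.245,0],[-0.04,-0.245,0],[-0.04,-0.245,0],[0,0,0]], "jaw": [0,0,0,0,0,0]}}

```text
time: 3.4
tool_pos: [515.8, 101.1, 165.0]
tcp_rot: [-180.0, 0.0, 80.3]
ft_force: [-0.8, 0.3, 0.4]
finger_gap: -0.0
grip_force: 0.0
```

{"op": "apply_moves", "data": {"angular": [[0,0,0],[0,0,0],[0,0,0],[0,0,0]], "travel": [[-0.016,-0.1,0],[-0.016,-0.1,0],[0,0,0],[0,0,0]], "jaw": [0,0,0,0]}}

```text
time: 3.9
tool_pos: [514.8, 94.1, 165.1]
tcp_rot: [180.0, 0.0, 80.4]
ft_force: [0.3, 0.2, -0.0]
finger_gap: -0.0
grip_force: 0.0
```

Run:
```python
from h import *
import cv2
o=[]
for n,(u,v) in (("scene",(245,150)),("side",(230,170))):
    s=r.snapshot(n)["color"][v:v+110,u:u+110,::-1]; o.append(cv2.resize(s,(400,400),interpolation=cv2.INTER_CUBIC))
cv2.imwrite("pics/c3.png",np.hstack(o))
```

```text
(no output)
```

View pics/c3.png

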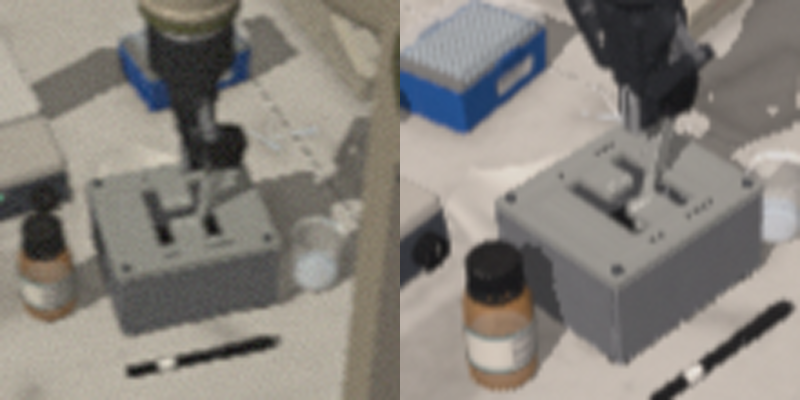

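The knob is now over on the right (scene crop (222,145)) and the rod is at the right leg. I'll creep until the leg wall is felt.

{"op": "apply_moves", "data": {"angular": [[0,0,0],[0,0,0]], "travel": [[-0.012,-0.075,0],[0,0,0]], "jaw": [0,0]}}

```text
time: 4.25
tool_pos: [514.2, 90.9, 165.1]
tcp_rot: [-180.0, 0.0, 80.4]
ft_force: [0.0, 1.3, 0.3]
finger_gap: -0.1
grip_force: 0.2
```

{"op": "apply_moves", "data": {"angular": [[0,0,0],[0,0,0]], "travel": [[-0.008,-0.05,0],[0,0,0]], "jaw": [0,0]}}

```text
time: 4.5
tool_pos: [513.9, 88.9, 165.1]
tcp_rot: [-180.0, 0.0, 80.4]
ft_force: [-0.7, 1.1, -1.0]
finger_gap: -0.2
grip_force: 0.2
```

{"op": "apply_moves", "data": {"angular": [[0,0,0],[0,0,0]], "travel": [[-0.008,-0.05,0],[0,0,0]], "jaw": [0,0]}}

```text
time: 4.75
tool_pos: [513.6, 86.9, 165.1]
tcp_rot: [-180.0, 0.0, 80.4]
ft_force: [-0.4, 0.8, -0.4]
finger_gap: 0.1
grip_force: 0.2
```

{"op": "apply_moves", "data": {"angular": [[0,0,0],[0,0,0]], "travel": [[-0.008,-0.05,0],[0,0,0]], "jaw": [0,0]}}

```text
time: 5.0
tool_pos: [513.2, 85.4, 165.0]
tcp_rot: [-180.0, -0.0, 80.4]
ft_force: [0.8, 3.8, -2.4]
finger_gap: 0.0
grip_force: 2.0
```

Wall felt (3.8 N). Now I'll back off left, go round to the near side of the knob and line up.

{"op": "apply_moves", "data": {"angular": [[0,0,0],[0,0,0],[0,0,0],[0,0,0],[0,0,0],[0,0,0]], "travel": [[0.1,0.62,0],[-0.62,0.1,0],[-0.62,0.1,-0.12],[-0.1,-0.62,0],[-0.1,-0.62,0],[0,0,0]], "jaw": [0,0,0,0,0,0]}}

```text
time: 5.75
tool_pos: [459.7, 66.9, 160.5]
tcp_rot: [180.0, 0.0, 80.3]
ft_force: [0.3, 0.0, 0.3]
finger_gap: 0.1
grip_force: 0.0
```

Run:
```python
from h import *
import cv2
o=[]
for n,(u,v) in (("scene",(245,150)),("side",(230,170))):
    s=r.snapshot(n)["color"][v:v+110,u:u+110,::-1]; o.append(cv2.resize(s,(400,400),interpolation=cv2.INTER_CUBIC))
cv2.imwrite("pics/c4.png",np.hstack(o))
```

```text
(no output)
```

View pics/c4.png

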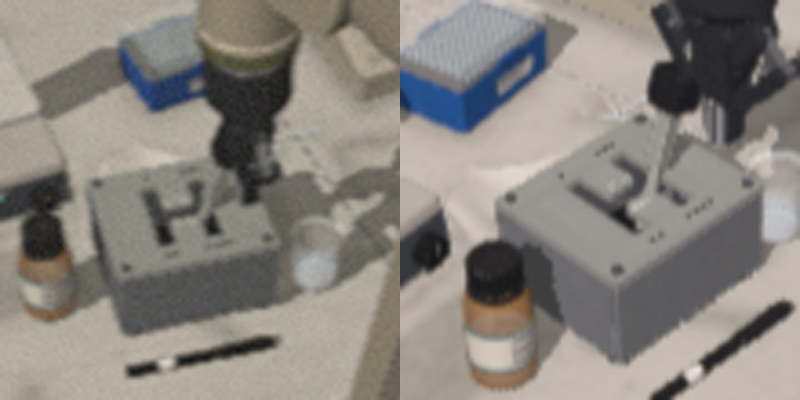

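Side crop: the knob (674,88) is upright fore/aft on the right, and the fingers (730,110) are behind it on the near side. Pushing forward.

{"op": "apply_moves", "data": {"angular": [[0,0,0],[0,0,0],[0,0,0],[0,0,0],[0,0,0],[0,0,0],[0,0,0]], "travel": [[0.247,-0.04,0],[0.247,-0.04,0],[0.247,-0.04,0],[0.247,-0.04,0],[0.247,-0.04,0],[0.247,-0.04,0],[0,0,0]], "jaw": [0,0,0,0,0,0,0]}}

```text
time: 6.72
tool_pos: [519.7, 58.4, 160.3]
tcp_rot: [180.0, 0.0, 80.4]
ft_force: [-0.4, -0.3, 0.4]
finger_gap: 0.1
grip_force: 0.0
```

{"op": "apply_moves", "data": {"angular": [[0,0,0],[0,0,0],[0,0,0]], "travel": [[0.123,-0.02,0],[0.074,-0.012,0],[0,0,0]], "jaw": [0,0,0]}}

```text
time: 7.1
tool_pos: [527.0, 57.3, 160.4]
tcp_rot: [180.0, -0.0, 80.4]
ft_force: [-1.0, -0.1, -0.2]
finger_gap: -0.3
grip_force: 0.0
```

{"op": "apply_moves", "data": {"angular": [[0,0,0],[0,0,0],[0,0,0]], "travel": [[0.074,-0.012,0],[0,0,0],[0,0,0]], "jaw": [0,0,0]}}

```text
time: 7.48
tool_pos: [529.9, 56.9, 160.3]
tcp_rot: [180.0, -0.0, 80.4]
ft_force: [-0.8, -0.9, 1.0]
finger_gap: 0.0
grip_force: 0.0
```

{"op": "apply_moves", "data": {"angular": [[0,0,0],[0,0,0]], "travel": [[0.05,-0.008,0],[0,0,0]], "jaw": [0,0]}}

```text
time: 7.72
tool_pos: [531.9, 56.5, 160.3]
tcp_rot: [180.0, -0.0, 80.4]
ft_force: [0.7, -0.1, 0.4]
finger_gap: 0.1
grip_force: 0.1
```

{"op": "apply_moves", "data": {"angular": [[0,0,0],[0,0,0]], "travel": [[0.05,-0.008,0],[0,0,0]], "jaw": [0,0]}}

```text
time: 7.98
tool_pos: [533.9, 56.2, 160.3]
tcp_rot: [180.0, -0.0, 80.4]
ft_force: [0.6, 0.5, 0.2]
finger_gap: 0.1
grip_force: 0.1
```

{"op": "apply_moves", "data": {"angular": [[0,0,0],[0,0,0]], "travel": [[0.05,-0.008,0],[0,0,0]], "jaw": [0,0]}}

```text
time: 8.22
tool_pos: [535.9, 55.9, 160.3]
tcp_rot: [-180.0, 0.0, 80.4]
ft_force: [-0.7, 0.7, -0.2]
finger_gap: -0.0
grip_force: 0.2
```

{"op": "apply_moves", "data": {"angular": [[0,0,0],[0,0,0]], "travel": [[0.05,-0.008,0],[0,0,0]], "jaw": [0,0]}}

```text
time: 8.48
tool_pos: [537.5, 55.6, 160.0]
tcp_rot: [-179.9, 0.0, 80.4]
ft_force: [-2.4, 0.3, -0.2]
finger_gap: -0.1
grip_force: 1.1
```

Run:
```python
from h import *
import cv2
o=[]
for n,(u,v) in (("scene",(245,150)),("side",(230,170))):
    s=r.snapshot(n)["color"][v:v+110,u:u+110,::-1]; o.append(cv2.resize(s,(400,400),interpolation=cv2.INTER_CUBIC))
cv2.imwrite("pics/c5.png",np.hstack(o))
```

```text
(no output)
```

View pics/c5.png

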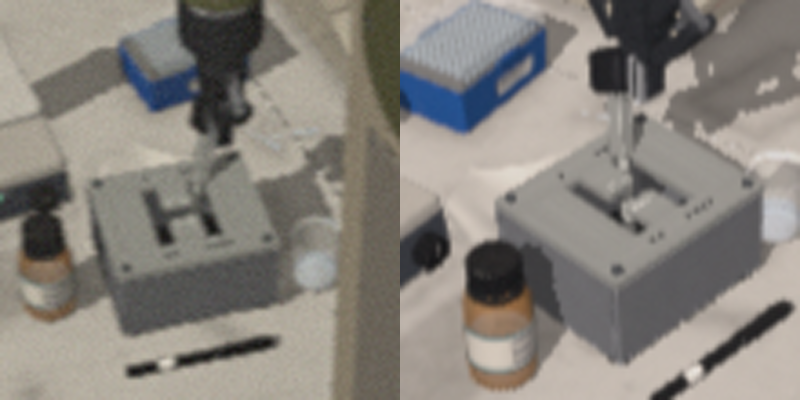

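The lever is leaning forward in the far right slot (side crop: knob (610,70)), and the force has begun to rise. I'll press a bit more to seat it.

{"op": "apply_moves", "data": {"angular": [[0,0,0],[0,0,0]], "travel": [[0.05,-0.008,0],[0,0,0]], "jaw": [0,0]}}

```text
time: 8.82
tool_pos: [539.4, 55.3, 159.9]
tcp_rot: [-179.9, 0.0, 80.4]
ft_force: [-4.4, 1.2, -0.8]
finger_gap: 0.0
grip_force: 2.0
```

{"op": "apply_moves", "data": {"angular": [[0,0,0],[0,0,0],[0,0,0]], "travel": [[0.05,-0.008,0],[0,0,0],[0,0,0]], "jaw": [0,0,0]}}

```text
time: 9.2
tool_pos: [541.0, 55.1, 159.7]
tcp_rot: [-179.9, 0.0, 80.4]
ft_force: [-6.5, 1.4, -0.2]
finger_gap: -0.1
grip_force: 2.8
```

{"op": "apply_moves", "data": {"angular": [[0,0,0],[0,0,0],[0,0,0],[0,0,0]], "travel": [[0.05,-0.008,0],[0.05,-0.008,0],[0,0,0],[0,0,0]], "jaw": [0,0,0,0]}}

```text
time: 9.7
tool_pos: [543.8, 54.7, 158.9]
tcp_rot: [-179.7, 0.0, 80.4]
ft_force: [-9.7, 3.0, -1.4]
finger_gap: -0.1
grip_force: 4.3
```

At the stop (about 10 N). I'll retract straight back, then up, and check.

{"op": "apply_moves", "data": {"angular": [[0,0,0],[0,0,0],[0,0,0],[0,0,0],[0,0,0],[0,0,0],[0,0,0]], "travel": [[-0.3,0.05,0],[-0.8,0.13,0],[-0.8,0.13,0],[-0.5,0,0.6],[-0.5,-0.5,0.9],[0,-0.8,0.9],[0,0,0]], "jaw": [0,0,0,0,0,0,0]}}

```text
time: 10.58
tool_pos: [432.1, 13.0, 260.7]
tcp_rot: [179.5, -0.0, 80.3]
ft_force: [0.9, 0.8, -0.6]
finger_gap: 0.2
grip_force: 0.0
```

Run:
```python
from h import *
import cv2
o=[]
for n,(u,v) in (("scene",(245,150)),("side",(230,170))):
    s=r.snapshot(n)["color"][v:v+110,u:u+110,::-1]; o.append(cv2.resize(s,(400,400),interpolation=cv2.INTER_CUBIC))
cv2.imwrite("pics/c6.png",np.hstack(o))
```

```text
(no output)
```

View pics/c6.png

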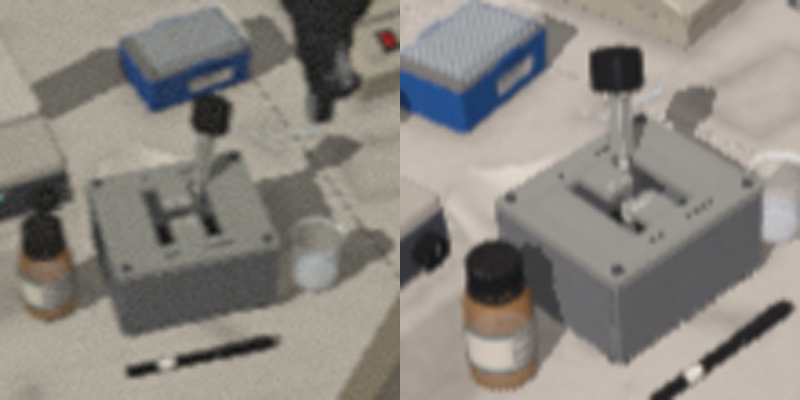

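The lever stands forward-right: knob at scene crop (211,115) and side crop (216,70). The fingers are clear and the bottle, beaker and marker haven't moved. I'll work out F from the knob.

Run:
```python
from h import *
a,b=r.snapshot("scene"),r.snapshot("side");k=110/400
f=lambda p,q:tri([ray(a,245+p[0]*k,150+p[1]*k),ray(b,230+q[0]*k,170+q[1]*k)])
S=[f(*x) for x in(((97,183),(112,198)),((235,155),(238,118)),((126,267),(217,270)),((267,239),(348,184)))]
K=f((211,115),(216,70));c=np.mean(S,0);d=K-c;t=np.radians(-9.4)
x=d[0]*np.cos(t)+d[1]*np.sin(t);y=-d[0]*np.sin(t)+d[1]*np.cos(t)
print(np.round(S,1).tolist(),K,"gear",x,y,d[2]+88,"F",np.arcsin(x/150))
for A in(.305,.34):print(A,150*np.sin(.4),-150*np.sin(A)*np.cos(.4),15+150*np.cos(A)*np.cos(.4))
```

```text
[[576.4, 166.1, 94.6], [562.9, 30.6, 87.5], [470.4, 181.9, 91.1], [446.2, 54.3, 92.5]] [564.38102062  54.47254874 146.7236435 ] gear 58.51613721615468 -44.790609384768246 143.29047492991816 F 0.4007484284608944
0.305 58.412751346297576 -41.48824956757874 146.78268333879802
0.34 58.412751346297576 -46.074292886152534 145.2501823998594
```

The knob is at gearbox (58.5, -45), so F≈0.40, which is fully home in third.

```bash
python3 -c "
from bench import r
print(r.hand_in())"
```

```text
the job is handed in; nothing more can be done
None
```

The gearbox is in third: I only pushed the lever, across the middle channel and then forward to its stop (measured F ≈ 0.40), then took the fingers off, with the bottle, beaker and marker unmoved in the last picture, and handed the job in at about 11 s.

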